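# Swing the straight arm against its straightedge

## Task

Two cast arms sit on pivot pins on two checking boards, one straight and one bent. Gently push the straight arm round on its pin until it lies along the dark steel rail of its board, against the rail or nearly so, so that its straightness can be judged. Do not force it against the rail, keep it flat on its board and on its pin, and leave the bent arm where it is.

Things in the scene. Friction and masses are not known exactly. Their poses are not given: they have to be found in the camera images.
- straight_arm: Loose flat straight lever, bare cast aluminium, 0.3 kg, 192 mm long, 16 mm thick, lying on its board: a round eye (44 mm outside, 20 mm hole) sits loosely over the pivot pin; from it a bar 30 mm wide runs to a rounded end. Origin: eye centre, on the underside, 18 mm above the table; x along the bar to its end, z up. At the start it points 35 to 75 degrees clockwise (from above) of the rail.
- straight_tip (a point): The middle of the straight arm's rounded end, on its top face, 155 mm along the bar from the eye's centre (a dark dot marks it).
- straight_board: Fixed plywood board 230 x 230 x 18 mm under the straight arm (the bent arm has one alike). Origin: axis of its pivot pin, at table height; z up, x along the rail. Spans x -35 to 195, y -185 to 45 mm. Pin: steel, 14 mm thick, 45 mm tall above the board. Rail: fixed dark steel bar, x 35 to 175, y 16 to 30 mm, 22 mm high above the board; its -y face stops the arm, which then points along +x.
- bent_tip (a point): The middle of the rounded end of the bent arm, on its top face: a shorter, dog-legged arm of the same aluminium, thickness and width, on the pin of the other board. To be left alone.
Things that resemble listed ones, but are neither listed nor needed, are in the scene too. What is shaped like the straight_arm but pink is not meant.

How it is judged:
By the outcome, as a careful person would: the job done as asked, in the order asked, and still so for the second after the job is handed in, with the robot touching nothing.
It also fails if it takes over 32 s, if anything falls off the work surface, if the arm or the gripper's body presses on something with over 40 N, if the wrist force passes 120 N, or if a joint passes its speed limit or range.

## Robot

A 7-joint arm with a two-finger parallel gripper is mounted at the origin on the work surface. World frame = base frame: x ahead of the robot, y to its left, z up, the work surface at z = 0. Lengths are in mm, angles in degrees, forces in N, time in s.
With the tool pointing down it reaches from about 425 to 975 mm from the base axis. Payload 16.7 kg.
Tool frame: the origin (TCP) lies midway between the tips of the shut fingers; the grasp point (between the pads) lies 19 mm behind it; z points along the fingers, y is the line along which they close (so a half turn about z gives the same grasp; the last joint's range is limited). The gripper opens to 85 mm and grips with 20 to 120 N. Pads are 22 mm wide; open, the fingers measure 114 mm over their backs; the gripper's body (76 mm by 85 mm) begins 54 mm behind the grasp point. The pads swing forward as they close: fully open they stand 13 mm farther back than shut.
Start: joints at [-84.483, 24.414, 4.234, 92.017, -1.954, 63.644, -3.845], TCP at [164.257, 654.672, 231.302] pointing down, gripper open.
Joint ranges: [-163.25, 163.25], [-28.42, 122.38], [-70.27, 78.77], [12.13, 141.07], [-58.53, 238.53], [9.26, 117.41], [-156.51, 156.51]. Speed limits (degrees/s): [108.29, 108.29, 136.94, 136.94, 172.46, 172.46, 172.46].

## Interface

Orientations are given as a 3x3 rotation matrix whose columns are the frame's x, y, z axes.
In Python, from workcell import sense, eyes, job_done gives the robot as it stands.
- The arm moves only by the tool carry_out, never from a script. Its argument "deltas" is a list of rows, each a list of 7 numbers: the finger opening in mm, from 0 to 85.4, then the shift along the tool's x, y, z in mm, then the turn, a rotation vector about the tool's x, y, z in degrees. In form: [[claw, dx, dy, dz, wx, wy, wz], ...]. A call has 1 to 10 rows; each row shifts and turns the commanded pose from where the row before left it, along the tool's axes as they then stand; what a row does not reach is not made up. A row lasts 1/12 s, in which the tool goes at most 41.7 mm and 7.16 degrees, less where a joint would pass 70% of its speed; a pose out of reach is approached as far as the arm can. A call with a gripper value outside its range is refused whole. The fingers move at their own pace and stop on an object; the grip force is fixed at half the most. Time passes only in rows, so rows that do not move let the fingers close. It gives the time, the measured TCP pose, the force, the opening and the grip force at its end, in the units of the state.
- sense(): the state, without advancing time (a new reading comes with each control period).
- eyes.get_image(name): name is "side" or "top"; returns a dict with "color" (400x640x3 uint8, red, green, blue), "range_z" (400x640 float32, mm along the optical axis (not along the pixel's ray), 0 where there is no reading), "fx", "fy", "cx", "cy" (pixels), "pose" (4x4, takes a point from camera to world coordinates). Camera axes: x right, y down, z forward; pixel columns grow to the right and rows downward; lengths in mm; the calibration is good to about 2 mm. A picture is of the moment at which its call begins.
- job_done(): hands the job in; it is judged then, once.
The state is a dict: "time_s": time; "joints": joint angles; "qd": joint speeds; "tau": joint torques, N m; "tool_pos": TCP position; "tcp_rot": TCP orientation; "contact_force": force on the tool from outside, world axes, zero at the start; "wrist_torque": the same for the moment, N m; "finger_gap": finger opening in mm; "grasp_force": force on a finger pad.
Only numpy, scipy, OpenCV 4.12 (cv2) and the standard library are available. Lean on these libraries where they do the work, as an engineer would, in place of code of your own. Each camera call takes 0.05 s, during which the arm holds its last target. There are 200 camera calls.

## Working session

There is one attempt and no reset: what is moved stays moved. The work goes in short steps, Python scripts to look and compute and a tool call to move; the robot and the scene stay as the last step left them, time stands still between calls to the robot, and variables do not carry over. Pictures are saved under pics/ and viewed, at most 10 in all, crops included, and the job is handed in when it is done.

Besides the shell and the picture viewer there is one more tool, called after "Call:" by a JSON object that holds its "op" and its "data", one argument or row to a line. carry_out: Moves the arm, as the interface text tells. Its arguments: {"type":"object","properties":{"deltas":{"type":"array","items":{"type":"array","items":{"type":"number"}}}},"required":["deltas"]}

```bash
mkdir -p pics
python3 - <<'E'
from workcell import sense, eyes
import cv2,numpy as np
s=sense();print(s['time_s'],s['tool_pos'],s['tcp_rot'],s['contact_force'],s['finger_gap'])
for n in('top','side'):
    d=eyes.get_image(n);cv2.imwrite(f'pics/{n}0.png',d['color'][:,:,::-1]);np.savez(f'{n}0.npz',**d)
    print(n,d['fx'],d['fy'],d['cx'],d['cy'],np.round(d['pose'],3).tolist())
E
```

```text
0.0 [164.22481718 654.3069536  230.62129912] [[-9.69923741e-01  2.43408924e-01 -1.81782328e-04]
 [ 2.43408958e-01  9.69922950e-01 -1.24532301e-03]
 [-1.26807883e-04 -1.25211580e-03 -9.99999208e-01]] [-0.31433674  0.73090892  0.05066429] 85.45990178403979
top 434.3135916154161 434.3135916154161 321.897151778521 200.681822468643 [[0.028, -0.998, 0.06, 450.549], [-1.0, -0.028, 0.01, 155.389], [-0.008, -0.06, -0.998, 1245.44], [0.0, 0.0, 0.0, 1.0]]
side 441.11761664808665 441.11761664808665 308.90051216791596 200.74924001608838 [[0.876, -0.343, 0.338, 124.181], [-0.482, -0.622, 0.617, -575.103], [-0.001, -0.704, -0.711, 881.524], [0.0, 0.0, 0.0, 1.0]]
```

View pics/top0.png

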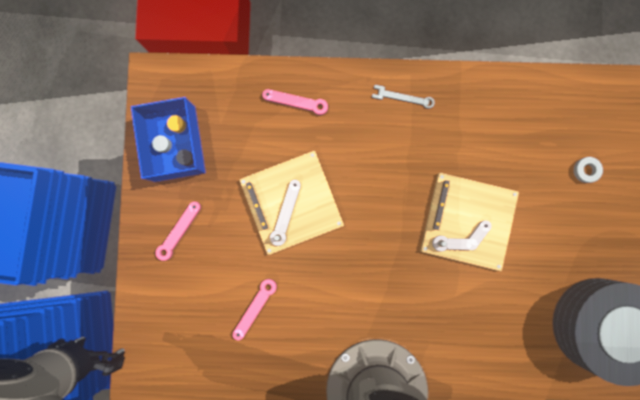

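View pics/side0.png

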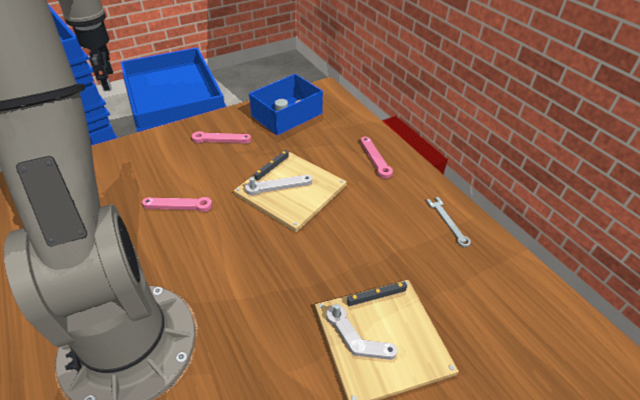

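The top view shows the straight arm with its eye at about (277,239) and its tip at (294,185). Its rail runs from (248,185) to (266,228). The bent arm is on the right-hand board, around (440,243) to (486,227). Next I'll measure the straight board and arm.

```bash
cat > h.py <<'E'
import numpy as np,cv2
def ray(d,uv,z):
    P=d['pose'];r=P[:3,:3]@np.array([(uv[0]-d['cx'])/d['fx'],(uv[1]-d['cy'])/d['fy'],1]);o=P[:3,3]
    return (o+r*(z-o[2])/r[2])[:2]
def board(d,box):
    x0,y0,x1,y1=box
    hsv=cv2.cvtColor(d['color'],cv2.COLOR_RGB2HSV);sub=hsv[y0:y1,x0:x1]
    gray=cv2.cvtColor(d['color'],cv2.COLOR_RGB2GRAY)[y0:y1,x0:x1]
    return sub,gray
E
python3 - <<'E'
from h import *
d=dict(np.load('top0.npz'))
x0,y0,x1,y1=225,140,355,265
c=d['color'][y0:y1,x0:x1];hsv=cv2.cvtColor(c,cv2.COLOR_RGB2HSV)
def big(m):
    m=m.astype(np.uint8);n,l,s,ce=cv2.connectedComponentsWithStats(m);i=1+np.argmax(s[1:,4]);return (l==i).astype(np.uint8)
wood=big(((hsv[...,2]>185)|(hsv[...,1]<60)))
rect=cv2.minAreaRect(cv2.findContours(wood,cv2.RETR_EXTERNAL,cv2.CHAIN_APPROX_NONE)[0][0])
B=[ray(d,p+[x0,y0],18) for p in cv2.boxPoints(rect)]
print('board',rect,np.round(B,1).tolist())
al=big((hsv[...,1]<45)&(hsv[...,2]>150)); 
ra=cv2.minAreaRect(cv2.findContours(al,cv2.RETR_EXTERNAL,cv2.CHAIN_APPROX_NONE)[0][0])
A=[ray(d,p+[x0,y0],34) for p in cv2.boxPoints(ra)];print('arm',ra,np.round(A,1).tolist())
dk=big((hsv[...,2]<90))
rr=cv2.minAreaRect(cv2.findContours(dk,cv2.RETR_EXTERNAL,cv2.CHAIN_APPROX_NONE)[0][0])
R=[ray(d,p+[x0,y0],40) for p in cv2.boxPoints(rr)];print('rail',rr,np.round(R,1).tolist())
big_=cv2.resize(c,None,fx=4.5,fy=4.5,interpolation=cv2.INTER_CUBIC)
for m,k in((wood,(0,255,0)),(al,(255,0,0)),(dk,(0,0,255))):
    M=cv2.resize(m,big_.shape[1::-1],interpolation=0);cv2.drawContours(big_,cv2.findContours(M,0,1)[0],-1,k,1)
cv2.imwrite('pics/crop0.png',big_[:,:,::-1])
E
```

```text
board ((64.5, 58.0), (116.0, 129.0), 90.0) [[689.9, 449.8], [699.7, 81.2], [370.7, 73.3], [360.3, 436.1]]
arm ((61.59267807006836, 72.59335327148438), (15.452670097351074, 67.65365600585938), 20.432828903198242) [[404.6, 315.6], [583.6, 255.6], [569.5, 214.6], [390.9, 274.8]]Traceback (most recent call last):
  File "<stdin>", line 14, in <module>
  File "<stdin>", line 6, in big
    return _wrapfunc(a, 'argmax', axis=axis, out=out, **kwds)
    return bound(*args, **kwds)
ValueError: attempt to get argmax of an empty sequence
```

Run:
```python
from h import *
d=dict(np.load('top0.npz'))
x0,y0,x1,y1=225,140,355,265
c=d['color'][y0:y1,x0:x1];hsv=cv2.cvtColor(c,cv2.COLOR_RGB2HSV)
for u,v in((320,200),(262,190),(256,205),(254,203),(285,215),(235,230),(340,160),(277,238)): print((u,v),hsv[v-y0,u-x0])
def big(m):
    m=m.astype(np.uint8);n,l,s,ce=cv2.connectedComponentsWithStats(m);i=1+np.argmax(s[1:,4]);return (l==i).astype(np.uint8)
def rect(m,z,name):
    r=cv2.minAreaRect(cv2.findContours(m,0,1)[0][0]);P=np.array([ray(d,p+[x0,y0],z) for p in cv2.boxPoints(r)])
    print(name,np.round(r[0],1)+[x0,y0],np.round(P,1).tolist());return P
al=big((hsv[...,1]<45)&(hsv[...,2]>150));rect(al,34,'arm')
wood=big((hsv[...,2]>205)|(al>0));rect(wood,18,'board')
g=cv2.cvtColor(c,cv2.COLOR_RGB2GRAY)
dk=big(g<100);rect(dk,40,'rail')
b=cv2.resize(c,None,fx=4.5,fy=4.5,interpolation=cv2.INTER_CUBIC)
for m,k in((wood,(0,255,0)),(al,(255,0,0)),(dk,(0,0,255))):
    M=cv2.resize(m,b.shape[1::-1],interpolation=0);cv2.drawContours(b,cv2.findContours(M,0,1)[0],-1,k,1)
cv2.imwrite('pics/crop0.png',b[:,:,::-1])
```

```text
(320, 200) [ 25  78 254]
(262, 190) [ 25  80 253]
(256, 205) [ 23 153 249]
(254, 203) [ 14  55 153]
(285, 215) [  5   6 248]
(235, 230) [ 13 158 191]
(340, 160) [ 13 158 199]
(277, 238) [ 60   2 232]
arm [286.6 212.6] [[404.6, 315.6], [583.6, 255.6], [569.5, 214.6], [390.9, 274.8]]
board [291.2 202.1] [[579.3, 408.7], [671.5, 192.5], [456.1, 101.7], [365.5, 315.8]]
rail [241.  191.5] [[548.4, 397.7], [549.4, 395.3], [535.2, 390.0], [534.3, 392.4]]
```

View pics/crop0.png

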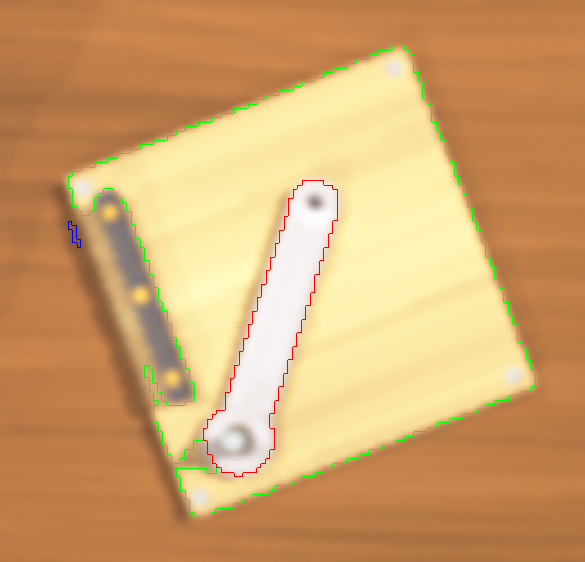

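The crop gives the pin top at about (276,238), the tip dot at (295,185) and the rail screws at (249,187) and (263,224). The rail direction is about 23°, the bar is at about −18.5° and the pin is near (417,288). I'll move over to the clockwise side of the bar, up high, with the fingers shut.

Call:
{"op": "carry_out", "data": {
  "deltas": [
    [0, -20, -15, 0, 0, 0, 0],
    [0, -28, -22, 0, 0, 0, 0],
    [0, -30, -23, 0, 0, 0, 0],
    [0, -30, -23, 0, 0, 0, 0],
    [0, -30, -23, 0, 0, 0, 0],
    [0, -30, -23, 0, 0, 0, 0],
    [0, -30, -23, 0, 0, 0, 0],
    [0, -30, -23, 0, 0, 0, 0],
    [0, -30, -23, 0, 0, 0, 0],
    [0, -30, -23, 0, 0, 0, 0]
  ]
}}

```text
time_s: 0.93
tool_pos: [390.5, 368.5, 231.2]
tcp_rot: [[-0.97, 0.243, -0.0], [0.243, 0.97, -0.0], [0.0, -0.0, -1.0]]
contact_force: [1.2, 1.4, 0.6]
finger_gap: -0.2
grasp_force: 0.0
```

```bash
cat >> h.py <<'E'
def geom():
    d=dict(np.load('top0.npz'));k=lambda u,v:(u/4.5+225-.4,v/4.5+140-.4)
    pin=ray(d,k(231,440),63);tip=ray(d,k(315,202),34);eye=ray(d,k(239,441),34)
    s=[ray(d,k(*p),40) for p in((172,378),(110,212))]
    return pin,tip,eye,s
E
python3 - <<'E'
from h import *
pin,tip,eye,s=geom()
a=lambda v:np.degrees(np.arctan2(v[1],v[0]))
print(pin,tip,eye,s,a(tip-pin),a(tip-eye),np.linalg.norm(tip-pin),a(s[1]-s[0]))
r=np.radians(23.2);R=np.array([[np.cos(r),-np.sin(r)],[np.sin(r),np.cos(r)]])
print([R.T@(q-pin) for q in s])
from workcell import sense
st=sense();print(st['tool_pos'],st['finger_gap'],st['contact_force'])
E
```

```text
[417.79985793 289.38383336] [566.11951917 245.43360496] [416.52122903 287.69931116] [array([454.21616544, 329.70807034]), array([555.84643901, 371.91037076])] -16.505661867303836 -15.776471826136332 154.694358292106 22.550826768187274
[array([49.35692208, 22.71752151]), array([159.39415287,  21.47072319])]
[390.51657913 368.47924244 231.23210482] -0.19783571413880754 [1.19163375 1.36756883 0.64724128]
```

Call:
{"op": "carry_out", "data": {
  "deltas": [
    [0, -25, -19, 0, 0, 0, 0],
    [0, -25, -19, 0, 0, 0, 0],
    [0, -25, -19, 0, 0, 0, 0],
    [0, -25, -19, 0, 0, 0, 0],
    [0, -25, -19, 0, 0, 0, 0],
    [0, -25, -19, 0, 0, 0, 0],
    [0, -10, -7, 35, 0, 0, 0],
    [0, -9, -7, 35, 0, 0, 0],
    [0, 0, 0, 35, 0, 0, 0],
    [0, 0, 0, 35, 0, 0, 0]
  ]
}}

```text
time_s: 1.77
tool_pos: [522.8, 203.9, 89.8]
tcp_rot: [[-0.97, 0.245, 0.0], [0.245, 0.97, -0.0], [-0.0, -0.0, -1.0]]
contact_force: [1.6, 2.1, -0.5]
finger_gap: -0.2
grasp_force: 0.0
```

Call:
{"op": "carry_out", "data": {
  "deltas": [
    [0, 0, 0, 30, 0, 0, 0],
    [0, 0, 0, 20, 0, 0, 0],
    [0, 0, 0, 10, 0, 0, 0],
    [0, 0, 0, 5, 0, 0, 0],
    [0, 0, 0, 0, 0, 0, 0]
  ]
}}

```text
time_s: 2.18
tool_pos: [522.4, 204.8, 25.9]
tcp_rot: [[-0.97, 0.243, -0.001], [0.243, 0.97, -0.001], [0.001, -0.001, -1.0]]
contact_force: [0.4, 0.5, -0.1]
finger_gap: -0.0
grasp_force: 0.0
```

Run:
```python
from workcell import eyes,sense
import cv2
s=sense();print(s['time_s'],s['tool_pos'],s['contact_force'])
o=[]
d=eyes.get_image('side')['color'][130:250,220:370];cv2.imwrite('pics/s1.png',cv2.resize(d,None,fx=4.5,fy=4.5,interpolation=cv2.INTER_CUBIC)[:,:,::-1])
```

```text
2.1833 [522.42826211 204.78824543  25.91314842] [ 0.35647308  0.50324981 -0.13153727]
```

View pics/s1.png

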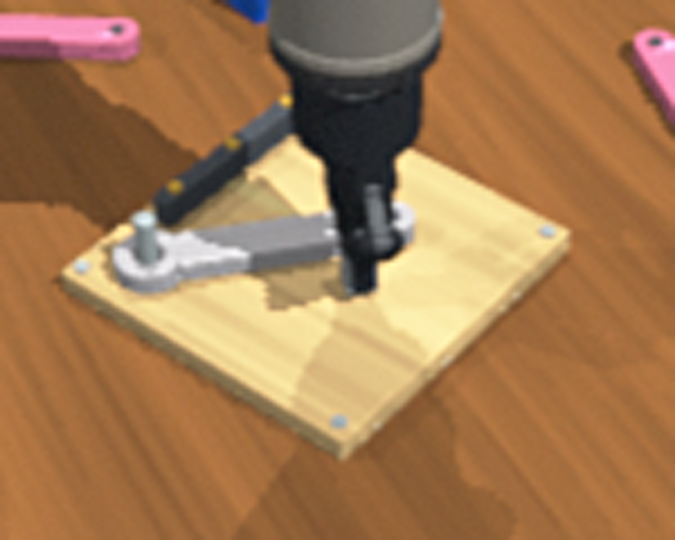

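The side view shows the shut fingers just above the board, next to the bar near its tip, on the side away from the rail. Rail and pin are clear. Next I'll close the gap and then push along an arc about the pin.

Call:
{"op": "carry_out", "data": {
  "deltas": [
    [0, 0, 2.4, 0, 0, 0, 0],
    [0, 0, 2.4, 0, 0, 0, 0],
    [0, 0, 2.4, 0, 0, 0, 0],
    [0, 0, 2.4, 0, 0, 0, 0],
    [0, 0, 2.4, 0, 0, 0, 0],
    [0, 0, 2, 0, 0, 0, 0],
    [0, 0, 2, 0, 0, 0, 0],
    [0, 0, 2, 0, 0, 0, 0],
    [0, 0, 2, 0, 0, 0, 0],
    [0, 0, 2, 0, 0, 0, 0]
  ]
}}

```text
time_s: 3.07
tool_pos: [527.9, 226.4, 26.3]
tcp_rot: [[-0.97, 0.243, -0.0], [0.243, 0.97, -0.0], [0.0, -0.0, -1.0]]
contact_force: [-0.7, 0.0, 0.2]
finger_gap: 0.1
grasp_force: 0.0
```

Call:
{"op": "carry_out", "data": {
  "deltas": [
    [0, -1.1, 4.3, 0, 0, 0, -2],
    [0, -1.1, 4.3, 0, 0, 0, -2],
    [0, -1.1, 4.3, 0, 0, 0, -2],
    [0, -1.1, 4.3, 0, 0, 0, -2],
    [0, -1.1, 4.3, 0, 0, 0, -2],
    [0, -1.1, 4.3, 0, 0, 0, -2],
    [0, -1.1, 4.3, 0, 0, 0, -2],
    [0, -1.1, 4.3, 0, 0, 0, -2],
    [0, -1.1, 4.3, 0, 0, 0, -2],
    [0, -1.1, 4.3, 0, 0, 0, -2]
  ]
}}

```text
time_s: 3.9
tool_pos: [542.7, 268.3, 26.3]
tcp_rot: [[-0.994, -0.106, 0.0], [-0.106, 0.994, -0.0], [-0.0, -0.0, -1.0]]
contact_force: [-0.4, -1.3, -0.3]
finger_gap: -0.2
grasp_force: 0.5
```

Call:
{"op": "carry_out", "data": {
  "deltas": [
    [0, -1.1, 4.3, 0, 0, 0, -2],
    [0, -1.1, 4.3, 0, 0, 0, -2],
    [0, -1.1, 4.3, 0, 0, 0, -2],
    [0, -0.5, 2.1, 0, 0, 0, -1],
    [0, 0, 0, 0, 0, 0, 0]
  ]
}}

```text
time_s: 4.32
tool_pos: [544.1, 284.0, 26.3]
tcp_rot: [[-0.974, -0.226, 0.0], [-0.226, 0.974, 0.0], [-0.0, 0.0, -1.0]]
contact_force: [-0.4, 0.5, -0.3]
finger_gap: -0.2
grasp_force: 0.0
```

Run:
```python
from workcell import eyes,sense
import cv2,numpy as np
s=sense();p=np.array(s['tool_pos']);print(s['time_s'],p,s['contact_force'],s['tcp_rot'])
v=p[:2]-[417.5,288.3];print(np.hypot(*v),np.degrees(np.arctan2(v[1],v[0])))
d=eyes.get_image('top');np.savez('top1.npz',**d);e=eyes.get_image('side');np.savez('side1.npz',**e)
a=d['color'][140:270,225:355];b=e['color'][130:260,220:350]
cv2.imwrite('pics/t1.png',cv2.resize(np.hstack([a,b]),None,fx=3,fy=3,interpolation=cv2.INTER_CUBIC)[:,:,::-1])
```

```text
4.3167 [544.11756145 284.03801299  26.3130077 ] [-0.35612174  0.46370142 -0.34453879] [[-9.74196520e-01 -2.25701443e-01  4.02772683e-06]
 [-2.25701427e-01  9.74196458e-01  3.57883243e-04]
 [-8.46985614e-05  3.47739546e-04 -9.99999936e-01]]
126.68927105727353 -1.9278661070454128
```

View pics/t1.png

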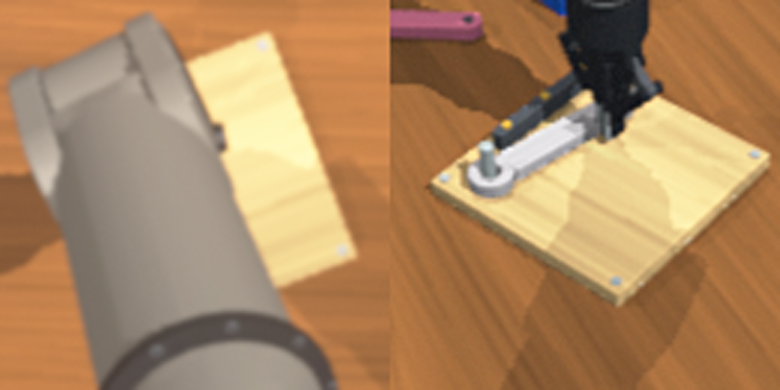

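The side view shows the arm still over its pin and flat on the board. The fingers are behind the bar and a narrow wedge is left to the rail. The top view is blocked by the robot. I'll continue slowly.

Call:
{"op": "carry_out", "data": {
  "deltas": [
    [0, -0.5, 2.1, 0, 0, 0, -1],
    [0, -0.5, 2.1, 0, 0, 0, -1],
    [0, -0.5, 2.1, 0, 0, 0, -1],
    [0, -0.5, 2.1, 0, 0, 0, -1],
    [0, -0.5, 2.1, 0, 0, 0, -1],
    [0, -0.5, 2.1, 0, 0, 0, -1],
    [0, -0.5, 2.1, 0, 0, 0, -1],
    [0, 0, 0, 0, 0, 0, 0]
  ]
}}

```text
time_s: 5.08
tool_pos: [543.4, 299.0, 26.3]
tcp_rot: [[-0.939, -0.343, -0.0], [-0.343, 0.939, 0.0], [-0.0, 0.0, -1.0]]
contact_force: [0.2, -0.6, -0.1]
finger_gap: -0.0
grasp_force: 0.1
```

```bash
cat > look.py <<'E'
from workcell import eyes,sense
import cv2,numpy as np,sys
s=sense();p=np.array(s['tool_pos']);print(s['time_s'],p,s['contact_force'])
v=p[:2]-[417.5,288.3];print(np.hypot(*v),np.degrees(np.arctan2(v[1],v[0])))
e=eyes.get_image('side');np.savez('side.npz',**e)
cv2.imwrite(sys.argv[1],cv2.resize(e['color'][140:210,235:325],None,fx=8,fy=8,interpolation=cv2.INTER_CUBIC)[:,:,::-1])
E
python3 look.py pics/s2.png
```

```text
5.0833 [543.38340446 298.98894354  26.2939959 ] [ 0.19982147 -0.59748589 -0.10143749]
126.3363963082494 4.853426246410833
```

View pics/s2.png

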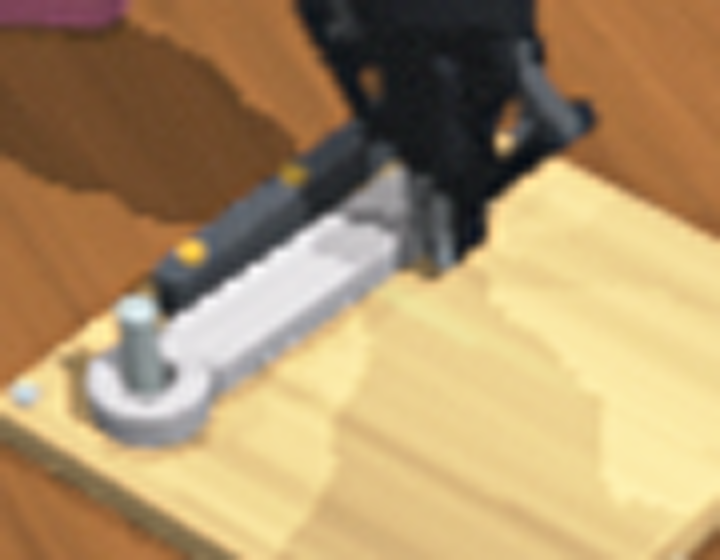

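The bar now nearly reaches the rail in this view. Its front top edge runs from (210,365) to (392,245) in the crop, and the screw line from (190,250) to (292,174). I'll compute the remaining angle.

Run:
```python
from h import *
d=dict(np.load('side.npz'));k=lambda u,v:(u/8+235-.44,v/8+140-.44)
a=lambda p,q,z:(lambda v:np.degrees(np.arctan2(v[1],v[0])))(ray(d,k(*q),z)-ray(d,k(*p),z))
print(a((210,365),(392,245),34),a((190,250),(292,174),40))
pin=ray(d,k(139,308),63);print('pin',pin,'screws',ray(d,k(190,250),40),ray(d,k(292,174),40))
q=ray(d,k(392,245),34)-pin;n=np.hypot(*q);print('from pin',np.degrees(np.arctan2(q[1],q[0])+np.arcsin(15/n)),n)
```

```text
17.24072112021468 22.205561759221514
pin [418.93412462 288.16805191] screws [455.73522182 332.04367787] [505.98894532 352.55753337]
from pin 17.62559851792694 105.95346854297031
```

About 5° remain. I'll advance 4° slowly, then creep.

Call:
{"op": "carry_out", "data": {
  "deltas": [
    [0, -0.5, 2.1, 0, 0, 0, -1],
    [0, -0.5, 2.1, 0, 0, 0, -1],
    [0, -0.3, 1.1, 0, 0, 0, -0.5],
    [0, -0.3, 1.1, 0, 0, 0, -0.5],
    [0, -0.2, 0.6, 0, 0, 0, -0.3],
    [0, -0.2, 0.6, 0, 0, 0, -0.3],
    [0, 0, 0, 0, 0, 0, 0],
    [0, 0, 0, 0, 0, 0, 0]
  ]
}}

```text
time_s: 5.8
tool_pos: [542.6, 306.2, 26.3]
tcp_rot: [[-0.917, -0.399, -0.0], [-0.399, 0.917, 0.0], [0.0, 0.0, -1.0]]
contact_force: [-0.8, -0.3, 0.0]
finger_gap: 0.0
grasp_force: 0.2
```

```bash
python3 look.py pics/s3.png
```

```text
5.8 [542.57427806 306.23491167  26.30449569] [-0.80699551 -0.31633898  0.02451144]
126.35361525508378 8.160249316982163
```

View pics/s3.png

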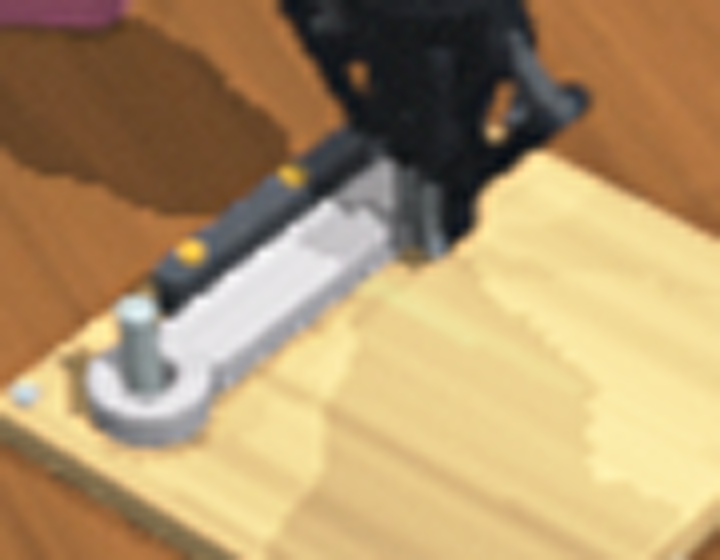

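The gap has closed further. The bar's far edge runs along the rail with a thin sliver left, about 2°. I'll creep and watch the force.

Call:
{"op": "carry_out", "data": {
  "deltas": [
    [0, -0.1, 0.6, 0, 0, 0, -0.3],
    [0, -0.1, 0.6, 0, 0, 0, -0.3],
    [0, -0.1, 0.6, 0, 0, 0, -0.3],
    [0, 0, 0, 0, 0, 0, 0]
  ]
}}

```text
time_s: 6.18
tool_pos: [542.1, 308.1, 26.3]
tcp_rot: [[-0.91, -0.414, 0.0], [-0.414, 0.91, 0.0], [-0.0, 0.0, -1.0]]
contact_force: [0.6, -0.9, -0.5]
finger_gap: -0.2
grasp_force: 0.4
```

Call:
{"op": "carry_out", "data": {
  "deltas": [
    [0, -0.1, 0.5, 0, 0, 0, -0.2],
    [0, 0, 0, 0, 0, 0, 0]
  ]
}}

```text
time_s: 6.35
tool_pos: [542.0, 308.6, 26.3]
tcp_rot: [[-0.909, -0.417, -0.0], [-0.417, 0.909, 0.0], [-0.0, 0.0, -1.0]]
contact_force: [0.2, -0.8, 0.5]
finger_gap: 0.2
grasp_force: 0.4
```

Call:
{"op": "carry_out", "data": {
  "deltas": [
    [0, -0.1, 0.5, 0, 0, 0, -0.2],
    [0, 0, 0, 0, 0, 0, 0]
  ]
}}

```text
time_s: 6.52
tool_pos: [541.9, 309.0, 26.3]
tcp_rot: [[-0.908, -0.42, -0.0], [-0.42, 0.908, -0.0], [0.0, -0.0, -1.0]]
contact_force: [0.4, -1.5, -0.4]
finger_gap: 0.1
grasp_force: 0.5
```

Call:
{"op": "carry_out", "data": {
  "deltas": [
    [0, 0, 0.4, 0, 0, 0, -0.2],
    [0, 0, 0, 0, 0, 0, 0]
  ]
}}

```text
time_s: 6.68
tool_pos: [541.7, 309.4, 26.3]
tcp_rot: [[-0.906, -0.423, 0.0], [-0.423, 0.906, 0.0], [-0.0, 0.0, -1.0]]
contact_force: [0.7, -0.2, 0.2]
finger_gap: -0.4
grasp_force: 0.5
```

Call:
{"op": "carry_out", "data": {
  "deltas": [
    [0, 0, 0.4, 0, 0, 0, -0.2],
    [0, 0, 0, 0, 0, 0, 0]
  ]
}}

```text
time_s: 6.85
tool_pos: [541.6, 309.8, 26.3]
tcp_rot: [[-0.905, -0.426, -0.0], [-0.426, 0.905, 0.0], [0.0, 0.0, -1.0]]
contact_force: [1.8, -1.1, 0.3]
finger_gap: -0.1
grasp_force: 0.5
```

```bash
python3 look.py pics/s4.png
```

```text
6.85 [541.57199515 309.75524697  26.28312228] [ 1.76838008 -1.05695068  0.33415605]
125.9134131212667 9.81089262686858
```

View pics/s4.png

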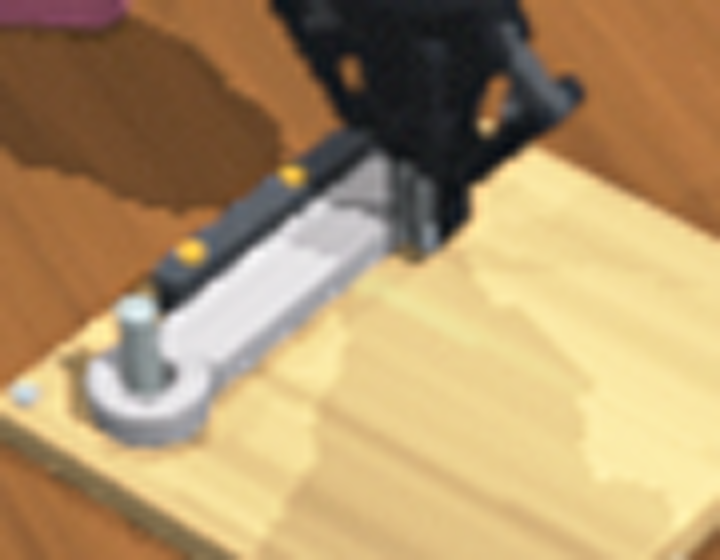

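The bar looks parallel to the rail to within about a degree, and there is no force yet. I'll creep a little more.

Call:
{"op": "carry_out", "data": {
  "deltas": [
    [0, 0, 0.4, 0, 0, 0, -0.2],
    [0, 0, 0, 0, 0, 0, 0]
  ]
}}

```text
time_s: 7.07
tool_pos: [541.4, 310.1, 26.3]
tcp_rot: [[-0.903, -0.429, 0.0], [-0.429, 0.903, 0.0], [-0.0, 0.0, -1.0]]
contact_force: [1.1, -0.9, -0.2]
finger_gap: -0.1
grasp_force: 0.5
```

Call:
{"op": "carry_out", "data": {
  "deltas": [
    [0, 0, 0.4, 0, 0, 0, -0.2],
    [0, 0, 0, 0, 0, 0, 0]
  ]
}}

```text
time_s: 7.23
tool_pos: [541.2, 310.5, 26.3]
tcp_rot: [[-0.902, -0.433, -0.0], [-0.433, 0.902, 0.0], [0.0, 0.0, -1.0]]
contact_force: [0.6, -0.9, 0.6]
finger_gap: 0.3
grasp_force: 0.5
```

Call:
{"op": "carry_out", "data": {
  "deltas": [
    [0, 0, 0.4, 0, 0, 0, -0.2],
    [0, 0, 0, 0, 0, 0, 0]
  ]
}}

```text
time_s: 7.4
tool_pos: [541.1, 310.8, 26.3]
tcp_rot: [[-0.9, -0.436, -0.0], [-0.436, 0.9, -0.0], [0.0, -0.0, -1.0]]
contact_force: [0.9, -1.2, -0.3]
finger_gap: -0.2
grasp_force: 0.5
```

Call:
{"op": "carry_out", "data": {
  "deltas": [
    [0, 0, 0.4, 0, 0, 0, -0.2],
    [0, 0, 0, 0, 0, 0, 0]
  ]
}}

```text
time_s: 7.57
tool_pos: [541.0, 311.0, 26.3]
tcp_rot: [[-0.899, -0.439, 0.0], [-0.439, 0.899, -0.0], [-0.0, -0.0, -1.0]]
contact_force: [1.4, -1.1, -0.3]
finger_gap: -0.1
grasp_force: 0.9
```

Call:
{"op": "carry_out", "data": {
  "deltas": [
    [0, 0, 0.4, 0, 0, 0, -0.2],
    [0, 0, 0, 0, 0, 0, 0]
  ]
}}

```text
time_s: 7.73
tool_pos: [540.9, 311.2, 26.3]
tcp_rot: [[-0.897, -0.442, 0.0], [-0.442, 0.897, -0.0], [-0.0, -0.0, -1.0]]
contact_force: [2.6, -2.9, 0.4]
finger_gap: 0.1
grasp_force: 1.6
```

Call:
{"op": "carry_out", "data": {
  "deltas": [
    [0, 0, 0.4, 0, 0, 0, -0.2],
    [0, 0, 0, 0, 0, 0, 0]
  ]
}}

```text
time_s: 7.9
tool_pos: [540.6, 311.5, 26.3]
tcp_rot: [[-0.896, -0.445, -0.0], [-0.445, 0.896, -0.0], [0.0, -0.0, -1.0]]
contact_force: [3.2, -4.5, 0.1]
finger_gap: 0.5
grasp_force: 2.4
```

The force has risen to about 5 N, so the bar is on the rail. I'll back off gently, lift and clear the view.

Call:
{"op": "carry_out", "data": {
  "deltas": [
    [0, 0, -1, 0, 0, 0, 0],
    [0, 0, -2, 0, 0, 0, 0],
    [0, 0, -6, 0, 0, 0, 0],
    [0, 0, -15, 0, 0, 0, 0],
    [0, 0, -10, -10, 0, 0, 0],
    [0, 0, 0, -30, 0, 0, 0],
    [0, 0, 0, -40, 0, 0, 0],
    [0, 0, 0, -40, 0, 0, 0],
    [0, 0, 0, -40, 0, 0, 0],
    [0, 0, 0, -20, 0, 0, 0]
  ]
}}

```text
time_s: 8.73
tool_pos: [557.6, 280.4, 212.3]
tcp_rot: [[-0.896, -0.443, 0.005], [-0.443, 0.896, 0.003], [-0.005, 0.0, -1.0]]
contact_force: [0.8, 0.2, 0.2]
finger_gap: -0.1
grasp_force: 0.0
```

Call:
{"op": "carry_out", "data": {
  "deltas": [
    [0, 5, 25, 0, 0, 0, 0],
    [0, 6, 35, 0, 0, 0, 0],
    [0, 6, 35, 0, 0, 0, 0],
    [0, 6, 35, 0, 0, 0, 0],
    [0, 6, 35, 0, 0, 0, 0],
    [0, 6, 35, 0, 0, 0, 0],
    [0, 6, 35, 0, 0, 0, 0],
    [0, 6, 35, 0, 0, 0, 0],
    [0, 6, 35, 0, 0, 0, 0],
    [0, 6, 35, 0, 0, 0, 0]
  ]
}}

```text
time_s: 9.57
tool_pos: [351.8, 559.8, 207.3]
tcp_rot: [[-0.896, -0.444, 0.001], [-0.444, 0.896, 0.0], [-0.001, -0.0, -1.0]]
contact_force: [1.4, 0.7, -0.1]
finger_gap: -0.0
grasp_force: 0.0
```

Run:
```python
from workcell import eyes,sense
import cv2,numpy as np
s=sense();print(s['time_s'],s['tool_pos'],s['contact_force'])
d=eyes.get_image('top');np.savez('top2.npz',**d);e=eyes.get_image('side');np.savez('side2.npz',**e)
a=d['color'][145:260,230:350];b=e['color'][135:245,230:350]
z=lambda i:cv2.resize(i,(390,370),interpolation=cv2.INTER_CUBIC)
cv2.imwrite('pics/f.png',np.hstack([z(a),z(b)])[:,:,::-1])
```

```text
9.5667 [351.75133362 559.83098097 207.30128782] [ 1.37089624  0.66320327 -0.0555855 ]
```

View pics/f.png

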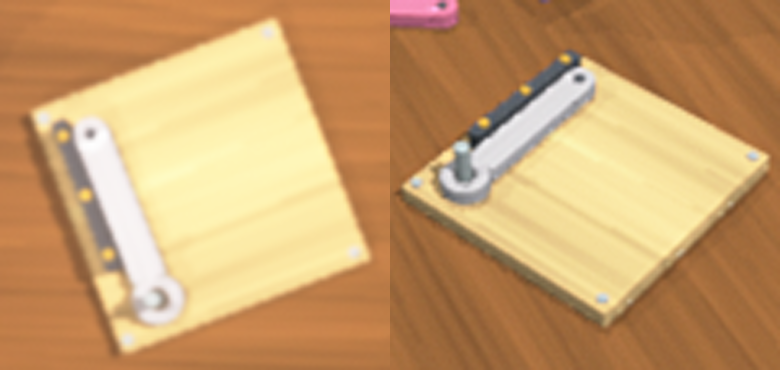

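Both views show the bar flat along the rail with no visible gap. The tip is at (90,132) in the top crop, the eye is still over its pin and the robot is clear. I'll let the arm settle and hand in.

Call:
{"op": "carry_out", "data": {
  "deltas": [
    [0, 0, 0, 0, 0, 0, 0],
    [0, 0, 0, 0, 0, 0, 0],
    [0, 0, 0, 0, 0, 0, 0]
  ]
}}

```text
time_s: 9.92
tool_pos: [353.3, 558.2, 206.7]
tcp_rot: [[-0.897, -0.443, 0.001], [-0.443, 0.897, -0.0], [-0.0, -0.001, -1.0]]
contact_force: [0.0, -0.1, 1.5]
finger_gap: -0.0
grasp_force: 0.0
```

```bash
python3 -c "
from workcell import job_done
print(job_done())"
```

```text
the job is handed in; nothing more can be done
None
```

The straight arm lies flat along its rail and on its pin after light contact of about 5 N, the bent arm was not touched, and the job was handed in at about 10 s.

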